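# Sweep the loose hex caps into the parts fence

## Task

Sweep the three loose hexagonal caps along the bench with your fingertips, through the open side of the low three-sided parts fence, until each lies entirely inside it. Keep the caps down on the bench: do not pinch or lift them or press hard on them. Leave the round seal with its brass post and the small black relay where they are.

Things in the scene. Friction and masses are not known exactly. Their poses are not given: they have to be found in the camera images.
- fence: low three-sided aluminium fence screwed to the bench, floor is the bench (0.5 mm dark liner). Inside 100 mm deep (own x -0.05 to 0.05), 180 mm wide (own y -0.09 to 0.09). Walls 4 mm thick, 22 mm high at own +x, +y, -y; own -x side open, facing world -y (robot's right) within 0.3 rad. Screw tabs, 6 mm high, 17 mm out from the side walls. Origin: centre of the inside at bench level; z up. Fixed
- cap_0: white nylon hexagon cap, 26 mm across flats, 29 mm across corners, 9 mm high, 12 g (varies), lying flat and loose on the bench; origin at the centre of its underside, z up, any yaw
- cap_1: white nylon hexagon cap, 26 mm across flats, 29 mm across corners, 9 mm high, 12 g (varies), lying flat and loose on the bench; origin at the centre of its underside, z up, any yaw
- cap_2: white nylon hexagon cap, 26 mm across flats, 29 mm across corners, 9 mm high, 12 g (varies), lying flat and loose on the bench; origin at the centre of its underside, z up, any yaw
- seal: bystander among the caps: round tan silicone seal, 20 mm in diameter, with a brass post on top, 13 mm high in all; loose; origin at the centre of its underside
- relay: bystander near the front edge of the bench: small black relay block, 11 x 26 x 9 mm (x, y, z); loose; origin at the centre of its underside
Mind the look-alikes: they are no part of the job. What is shaped like the cap_1 but orange or purple is not meant.

How it is judged:
At the end, for the whole second after the job is handed in: all three caps rest on the bench inside the fence, each cap's centre between the side walls and the back wall and at least 14 mm in from the line of the opening; seal and relay within 20 mm of where they started (x of cap_0 in the frame of fence between -0.036 and 0.05 m and y of cap_0 in the frame of fence between -0.09 and 0.09 m and height (world z) of each of cap_0, cap_1, cap_2 below 0.012 m and linear speed of each of cap_0, cap_1, cap_2 below 0.01 m/s and x of cap_1 in the frame of fence between -0.036 and 0.05 m and y of cap_1 in the frame of fence between -0.09 and 0.09 m and x of cap_2 in the frame of fence between -0.036 and 0.05 m and y of cap_2 in the frame of fence between -0.09 and 0.09 m and distance of each of seal, relay from where it was at the start of the episode below 0.02 m); the robot touches nothing.
It fails at once if a cap is lifted (its underside's centre more than 15 mm above the bench) (height (world z) of any of cap_0, cap_1, cap_2 above 0.015 m).
It fails at once if a cap is pinched or pressed hard (fingers push on it with more than 18 N) (contact force between the fingers and cap_0 above 18 N or contact force between the fingers and cap_1 above 18 N or contact force between the fingers and cap_2 above 18 N).
It fails at once if the seal or the relay is pushed more than 20 mm or lifted (distance of any of seal, relay from where it was at the start of the episode above 0.02 m).
It also fails if it takes over 72 s, if anything falls off the work surface, if the arm or the gripper's body presses on something with over 40 N, if the wrist force passes 120 N, or if a joint passes its speed limit or range.

## Robot

A 6-joint arm with a two-finger parallel gripper is mounted at the origin on a cart in front of the work surface, level with it; the furniture and walls round the work are solid. World frame = base frame: x ahead of the robot, y to its left, z up, the work surface at z = 0. Lengths are in m, angles in rad, forces in N, time in s.
With the tool pointing down it reaches from about 0.275 to 0.75 m from the base axis. Payload 10.2 kg.
Tool frame: the origin (TCP) lies between the finger pads; the fingertips stand manip.nose_length ahead of it and the grasp point (between the pads) lies 11 mm behind it (manip.nose_length is the distance from the TCP to the fingertips, in m); z points along the fingers, y is the line along which they close (so a half turn about z gives the same grasp; the last joint's range is limited). The gripper opens to 85 mm and grips with 20 to 120 N. Pads are 22 mm wide; open, the fingers measure 114 mm over their backs; the gripper's body (76 mm by 85 mm) begins 54 mm behind the grasp point. The pads swing forward as they close: fully open they stand 13 mm farther back than shut.
Start: joints at [-1.358, 0.313, 1.498, -0, 1.331, -0.223], TCP at [0.222, -0.476, 0.208] pointing down, gripper open.
Joint ranges: [-2.94, 2.94], [-0.97, 2.17], [0.19, 2.56], [-1.23, 4.37], [0.02, 3.11], [-2.88, 2.88]. Speed limits (rad/s): [2.39, 2.39, 3.01, 3.14, 3.14, 3.14].

## Interface

Orientations are given as a 3x3 rotation matrix whose columns are the frame's x, y, z axes.
In Python, from cell import manip, eyes gives the robot as it stands. The module is installed in compiled form; this text tells all that it offers.
- The arm moves only by the tool step_arm, never from a script. Its argument "steps" is a list of rows, each a list of 2 entries, a list of its own where there are three numbers: the shift along the world's x, y, z in m, then the turn about the world's z in degrees. In form: [[[tx, ty, tz], roll], ...]. A call has 1 to 12 rows; each row shifts and turns the commanded pose from where the row before left it; what a row does not reach is not made up. A row lasts 1/8 s, in which the tool goes at most 62.5 mm and 10.7 degrees, less where a joint would pass 70% of its speed; a pose out of reach is approached as far as the arm can. A call is refused whole if a number of a shift passes 0.0625 or a number of a turn 10.7, either way. A call with a gripper value outside its range is refused whole. "claw" is the opening, from 0 (shut) to 1 (fully open), set as the call begins (left out, the last holds). The fingers move at their own pace and stop on an object; "squeeze" is the grip in N (left out, the last holds). Time passes only in rows, so rows that do not move let the fingers close. It gives the time, the measured TCP pose, the force, the opening and the grip force at its end, in the units of the state.
- manip.get_state(): the state, without advancing time (a new reading comes with each control period).
- eyes.camera(name): name is "scene" or "top" or "wrist"; returns a dict with "color" (420x560x3 uint8, red, green, blue), "range_z" (420x560 float32, m along the optical axis (not along the pixel's ray), 0 where there is no reading), "K" (3x3 intrinsics, pixels), "rvec" (rotation vector, rad) and "tvec" (3), from world to camera coordinates, as OpenCV has them; the wrist camera has in their place "mount" (4x4, takes a point from camera to tool coordinates, whose origin is the TCP and whose axes are the flange's). Camera axes: x right, y down, z forward; pixel columns grow to the right and rows downward; lengths in m; the calibration is good to about 2 mm. A picture is of the moment at which its call begins: read the wrist's pose just before it.
- manip.close_job(): hands the job in; it is judged then, once.
Trained networks look in the newest picture that a camera, given by its name, has taken for a name from the list of things; names that differ only in an ending like _2 or _b are one class to them, and where a whole thing is asked for, a point or a joint stands for the part that bears it (a point fixed in the world has none). Each returns a list of dicts, best first, with "p" (0 to 1); they miss things now and then, are a little off and sometimes report something else, mostly with a low value. They report only what shows in the picture. A call takes as long as a camera call. They do not tell look-alikes from the thing itself.
- eyes.find_in(camera, query): "position" ([x, y, z] in m, in the coordinates of the camera as it stood for that picture, good to about 4 mm: the middle of the surface that is visible of it).
- eyes.outline_of(camera, query): "pixels" (420x560 bool, what is visible of it).
- eyes.pinpoint(camera, query): "position" ([x, y, z] in m, in the coordinates of the camera as it stood for that picture, good to about 4 mm: a listed point, or the origin of a listed thing).
The state is a dict: "time_s": time; "joint_positions": joint angles; "joint_velocities": joint speeds; "effort": joint torques, N m; "tool_pos": TCP position; "tool_rot": TCP orientation; "contact_force": force on the tool from outside, world axes, zero at the start; "moment": the same for the moment, N m; "grip_width": opening from 0.0 (shut) to 1.0 (fully open); "finger_force": force on a finger pad.
Only numpy, scipy, OpenCV 4.12 (cv2) and the standard library are available. Lean on these libraries where they do the work, as an engineer would, in place of code of your own. Each camera call takes 0.05 s, during which the arm holds its last target. There are 200 camera calls.

## Working session

There is one attempt and no reset: what is moved stays moved. The work goes in short steps, Python scripts to look and compute and a tool call to move; the robot and the scene stay as the last step left them, time stands still between calls to the robot, and variables do not carry over. Pictures are saved under pics/ and viewed, at most 10 in all, crops included, and the job is handed in when it is done.

Besides the shell and the picture viewer there is one more tool, called by a JSON object that holds its "fn" and its "kwargs", one argument or row to a line. step_arm: Moves the arm, as the interface text tells. Its arguments: {"type":"object","properties":{"steps":{"type":"array"},"claw":{"type":"number"},"squeeze":{"type":"number"}},"required":["steps"]}

```bash
mkdir -p pics; cat > h.py <<'E'
import numpy as np, cv2
from cell import manip, eyes
def w(c,p):
    R=cv2.Rodrigues(np.array(c["rvec"],float))[0]; return R.T@(np.array(p)-np.array(c["tvec"]).ravel())
def pts(c,mask):
    v,u=np.nonzero(mask&(c["range_z"]>0)); z=c["range_z"][v,u]; K=c["K"]
    P=np.stack([(u-K[0,2])*z/K[0,0],(v-K[1,2])*z/K[1,1],z])
    R=cv2.Rodrigues(np.array(c["rvec"],float))[0]; return (R.T@(P-np.array(c["tvec"]).reshape(3,1))).T
def pix(c,p):
    return cv2.projectPoints(np.array([p],float),np.array(c["rvec"],float),np.array(c["tvec"],float),c["K"],None)[0].ravel()
E
python3 - <<'E'
from h import *
print(manip.nose_length, manip.get_state()["tool_rot"])
c=eyes.camera("top"); cv2.imwrite("pics/top1.png",c["color"][:,:,::-1])
for n in ["cap_0","seal","relay","fence"]:
    for d in eyes.outline_of("top",n):
        P=pts(c,d["pixels"]); 
        if len(P)==0: continue
        v,u=np.nonzero(d["pixels"])
        print(n,round(d["p"],2),"med",np.round((P.min(0)+P.max(0))/2,3),"mean",P.mean(0).round(3),"ext",np.ptp(P,axis=0).round(3),"uv",u.mean().round(),v.mean().round(), c["color"][v,u].mean(0).round())
    for d in eyes.pinpoint("top",n): print("  pin",n,round(d["p"],2),w(c,d["position"]).round(3))
E
```

```text
0.008 [[ 9.06530627e-01  4.22139977e-01 -2.51281455e-04]
 [ 4.22139949e-01 -9.06529831e-01  1.23675099e-03]
 [ 2.94287900e-04 -1.22722859e-03 -9.99999204e-01]]
cap_0 0.67 med [ 0.586 -0.008  0.006] mean [ 0.585 -0.007  0.008] ext [0.023 0.025 0.012] uv 356.0 150.0 [196. 202. 200.]
cap_0 0.66 med [0.642 0.018 0.008] mean [0.642 0.018 0.008] ext [0.023 0.023 0.009] uv 342.0 120.0 [135.  62. 159.]
cap_0 0.54 med [0.536 0.021 0.005] mean [0.536 0.021 0.007] ext [0.026 0.026 0.015] uv 341.0 177.0 [193. 197. 193.]
cap_0 0.49 med [0.485 0.041 0.004] mean [0.485 0.041 0.007] ext [0.026 0.026 0.016] uv 331.0 205.0 [194. 198. 194.]
cap_0 0.45 med [ 0.539 -0.076  0.005] mean [ 0.539 -0.075  0.008] ext [0.026 0.03  0.014] uv 393.0 175.0 [194. 128.  15.]
  pin cap_0 0.71 [ 0.537  0.018 -0.001]
  pin cap_0 0.59 [0.487 0.039 0.   ]
  pin cap_0 0.55 [ 0.54  -0.078 -0.001]
  pin cap_0 0.45 [ 0.586 -0.013 -0.003]
seal 0.58 med [0.433 0.028 0.006] mean [0.433 0.028 0.005] ext [0.018 0.019 0.015] uv 338.0 233.0 [187. 148.  95.]
  pin seal 0.49 [ 0.432  0.029 -0.001]
relay 0.61 med [0.371 0.053 0.005] mean [0.371 0.053 0.008] ext [0.014 0.022 0.012] uv 325.0 267.0 [56. 53. 49.]
relay 0.33 med [0.537 0.02  0.004] mean [0.536 0.021 0.007] ext [0.026 0.029 0.016] uv 341.0 177.0 [189. 192. 188.]
  pin relay 0.44 [0.368 0.055 0.003]
fence 0.63 med [0.531 0.322 0.01 ] mean [0.531 0.324 0.003] ext [0.225 0.143 0.032] uv 177.0 181.0 [71. 69. 69.]
  pin fence 0.8 [ 0.532  0.313 -0.002]
```

View pics/top1.png

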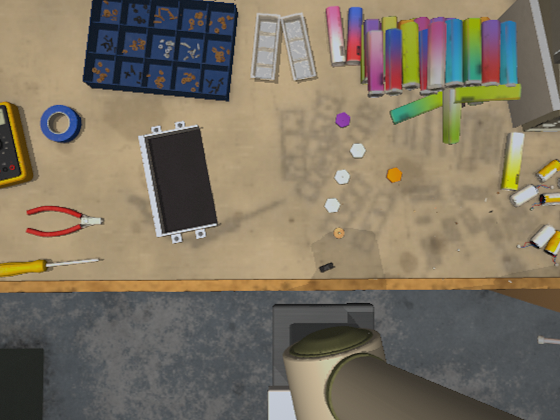

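The top view shows three white caps at about (356,150), (342,177) and (331,205). The purple (342,120) and orange (393,175) look-alikes stay put. The seal is at (338,233), the relay at (325,267), and the fence opens to the right at u≈205. I'll push straight along +y in three lanes, with the finger gap slightly open so each cap nests against both fingers.

{"fn": "step_arm", "kwargs": {
  "steps": [
    [[0.03,0.034,-0.008],5.4],
    [[0.03,0.034,-0.008],5.4],
    [[0.03,0.034,-0.008],5.4],
    [[0.03,0.034,-0.008],5.4],
    [[0.03,0.034,-0.008],5.4],
    [[0.03,0.034,-0.008],5.4],
    [[0.03,0.034,-0.008],5.4],
    [[0.03,0.034,-0.008],5.4],
    [[0.03,0.034,-0.008],5.4],
    [[0.03,0.034,-0.008],5.4],
    [[0.03,0.034,-0.008],5.4],
    [[0.03,0.034,-0.008],5.6]
  ],
  "claw": 0.19
}}

```text
time_s: 1.95
tool_pos: [0.5825, -0.0667, 0.1114]
tool_rot: [[-0.003, 1.0, 0.0], [1.0, 0.003, -0.0], [-0.0, 0.0, -1.0]]
contact_force: [0.7, 0.1, -0.3]
grip_width: 0.183
finger_force: 0.0
```

```bash
python3 - <<'E'
from h import *
s=manip.get_state(); print(s["tool_pos"],s["tool_rot"].tolist() if hasattr(s["tool_rot"],'tolist') else s["tool_rot"],s["grip_width"],s["contact_force"],s["joint_positions"])
c=eyes.camera("wrist"); cv2.imwrite("pics/w1.png",c["color"][:,:,::-1])
T=np.eye(4);T[:3,:3]=s["tool_rot"];T[:3,3]=s["tool_pos"];M=T@np.array(c["mount"])
for n in ["cap_0","seal"]:
    for d in eyes.pinpoint("wrist",n): print(n,round(d["p"],2),(M@np.r_[d["position"],1])[:3].round(3))
t=eyes.camera("top")
for d in eyes.outline_of("top","fence")[:1]:
    P=pts(t,d["pixels"]); P=P[abs(P[:,2])<.006]
    r=cv2.minAreaRect(P[:,:2].astype(np.float32)); print(r)
    hi=pts(t,d["pixels"]); hi=hi[hi[:,2]>.015]
    print(hi.min(0),hi.max(0))
    for k in np.arange(.42,.65,.02):
        q=P[abs(P[:,0]-k)<.004]; h=hi[abs(hi[:,0]-k)<.004]
        if len(q): print(k.round(2),q[:,1].min().round(3),q[:,1].max().round(3), h[:,1].min().round(3) if len(h) else None)
E
```

```text
[ 0.58253217 -0.06671967  0.11135098] [[-0.002700700650313857, 0.9999963452617053, 0.0001252167303441986], [0.9999963458172596, 0.002700715723049367, -0.00012036075337810059], [-0.00012069848828349835, 0.00012489121441449196, -0.9999999849170298]] 0.1831581359162546 [ 0.65947155  0.08554761 -0.26256543] [-3.13673199e-01  5.32516741e-01  1.43361302e+00 -8.21966582e-05
  1.17530665e+00 -3.16342249e-01]
cap_0 0.94 [ 0.487  0.04  -0.002]
cap_0 0.82 [0.538 0.02  0.002]
cap_0 0.69 [0.643 0.022 0.005]
cap_0 0.57 [ 0.584 -0.01  -0.001]
cap_0 0.56 [ 0.542 -0.076  0.002]
seal 0.86 [ 0.435  0.028 -0.002]
((0.5314974188804626, 0.32549265027046204), (0.2248750627040863, 0.11883696913719177), 10.642755508422852)
[0.43011314 0.25081657 0.01501718] [0.63220884 0.39332678 0.0258346 ]
0.42 0.317 0.336 None
0.44 0.272 0.368 0.276
0.46 0.251 0.355 0.354
0.48 0.255 0.376 0.358
0.5 0.26 0.38 0.361
0.52 0.264 0.384 0.365
0.54 0.266 0.371 0.369
0.56 0.272 0.374 0.373
0.58 0.276 0.377 0.377
0.6 0.279 0.398 0.38
0.62 0.282 0.395 0.315
0.64 0.312 0.335 None
```

View pics/w1.png

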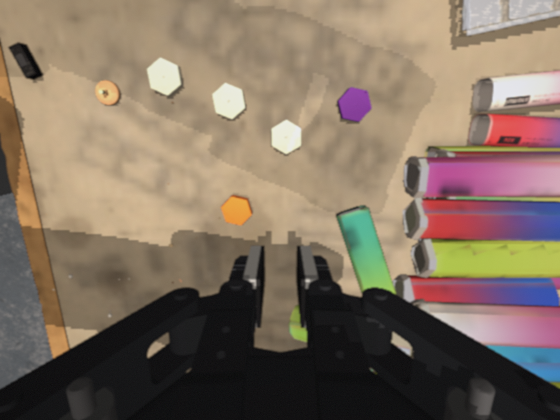

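The wrist view confirms the caps at (286,137), (229,101) and (164,76), with the orange cap at (236,210) clear of the descent. I'll lower the fingers behind the far cap.

{"fn": "step_arm", "kwargs": {
  "steps": [
    [[0.003,0.007,-0.03],0],
    [[0,0,-0.03],0],
    [[0,0,-0.02],0],
    [[0,0,-0.01],0],
    [[0,0,-0.006],0],
    [[0,0,-0.003],0],
    [[0,0,0],0]
  ]
}}

```text
time_s: 3.08
tool_pos: [0.5848, -0.061, 0.013]
tool_rot: [[0.001, 1.0, 0.001], [1.0, -0.001, -0.0], [-0.0, 0.001, -1.0]]
contact_force: [-0.7, -0.2, -0.5]
grip_width: 0.189
finger_force: 0.0
```

{"fn": "step_arm", "kwargs": {
  "steps": [
    [[0,0,-0.002],0],
    [[0,0.01,0],0],
    [[0,0.008,0],0],
    [[0,0.006,0],0],
    [[0,0.006,0],0],
    [[0,0.006,0],0],
    [[0,0.008,0],0],
    [[0,0.01,0],0],
    [[0,0.01,0],0],
    [[0,0.012,0],0],
    [[0,0.012,0],0],
    [[0,0.012,0],0]
  ]
}}

```text
time_s: 4.58
tool_pos: [0.5846, 0.04, 0.0106]
tool_rot: [[0.0, 1.0, -0.0], [1.0, -0.0, 0.0], [0.0, -0.0, -1.0]]
contact_force: [0.2, 0.4, 0.7]
grip_width: 0.189
finger_force: 0.0
```

```bash
cat > look.py <<'E'
from h import *
import sys
c=eyes.camera("top"); cv2.imwrite("pics/%s.png"%sys.argv[1],c["color"][:,:,::-1])
for n in ["cap_0","seal","relay"]:
    for d in eyes.pinpoint("top",n): print(n,round(d["p"],2),w(c,d["position"]).round(3))
E
python3 look.py t2
```

```text
(no output)
```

View pics/t2.png

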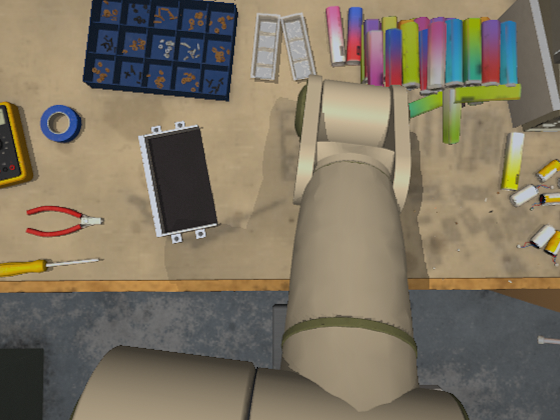

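```bash
python3 - <<'E'
from h import *
s=manip.get_state(); print(s["tool_pos"])
c=eyes.camera("wrist"); cv2.imwrite("pics/w2.png",c["color"][:,:,::-1])
T=np.eye(4);T[:3,:3]=s["tool_rot"];T[:3,3]=s["tool_pos"];M=T@np.array(c["mount"])
for n in ["cap_0","seal"]:
    for d in eyes.pinpoint("wrist",n): print(n,round(d["p"],2),(M@np.r_[d["position"],1])[:3].round(3))
E
```

```text
[0.58463131 0.03916805 0.01059168]
cap_0 0.96 [ 0.489  0.04  -0.   ]
cap_0 0.95 [0.537 0.02  0.001]
cap_0 0.95 [ 0.587 -0.015  0.001]
cap_0 0.66 [0.643 0.024 0.002]
seal 0.86 [ 0.434  0.028 -0.003]
```

View pics/w2.png

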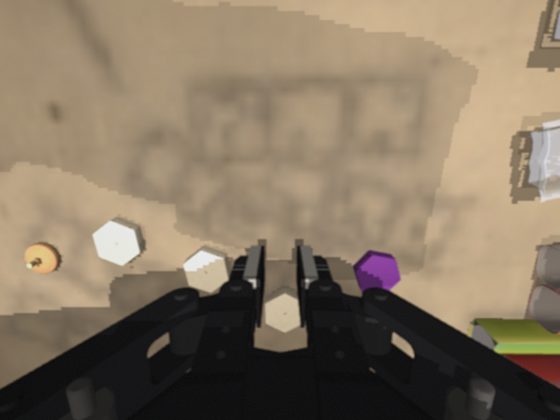

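```bash
python3 - <<'E'
from h import *
s=manip.get_state(); c=eyes.camera("wrist"); print(manip.nose_length,s["tool_pos"],s["contact_force"])
T=np.eye(4);T[:3,:3]=s["tool_rot"];T[:3,3]=s["tool_pos"];M=T@np.array(c["mount"]);K=c["K"]
for u,v in [(264,242),(264,246),(264,255),(264,265),(298,242),(300,246),(300,255),(300,265),(250,255),(283,312),(270,312),(296,312),(283,325),(283,270)]:
    z=c["range_z"][v,u]; print(u,v,(M@[(u-K[0,2])*z/K[0,0],(v-K[1,2])*z/K[1,1],z,1])[:3].round(4))
E
```

```text
0.008 [0.58466156 0.03867274 0.0106057 ] [-0.34457964 -0.49253083 -0.11092791]
264 242 [ 0.5736  0.0362 -0.0012]
264 246 [0.5759 0.0503 0.0386]
264 255 [0.5759 0.0458 0.0393]
264 265 [0.5759 0.0418 0.042 ]
298 242 [ 5.95e-01  3.65e-02 -4.00e-04]
300 246 [0.5936 0.0502 0.0382]
300 255 [0.5929 0.0505 0.0495]
300 265 [0.5923 0.0502 0.0589]
250 255 [0.5701 0.0507 0.0498]
283 312 [ 0.5856 -0.0081  0.0084]
270 312 [ 0.5773 -0.0079  0.0087]
296 312 [ 0.5939 -0.0081  0.0084]
283 325 [ 0.5856 -0.018   0.0082]
283 270 [ 0.5856  0.0168 -0.001 ]
```

```bash
python3 - <<'E'
from h import *
s=manip.get_state(); c=eyes.camera("wrist")
T=np.eye(4);T[:3,:3]=s["tool_rot"];T[:3,3]=s["tool_pos"];M=T@np.array(c["mount"]);K=c["K"]
print("cam",M[:3,3])
v,u=np.mgrid[:420,:560]; z=c["range_z"]; P=np.stack([(u-K[0,2])*z/K[0,0],(v-K[1,2])*z/K[1,1],z,np.ones_like(z)],-1)@M.T
for r in range(232,262,3): print(r,[(uu,P[r,uu,1].round(3),P[r,uu,2].round(3)) for uu in range(246,268,4)])
E
```

```text
cam [0.58396161 0.10880413 0.17680303]
232 [(246, np.float64(0.044), np.float64(0.001)), (250, np.float64(0.043), np.float64(-0.0)), (254, np.float64(0.044), np.float64(0.0)), (258, np.float64(0.043), np.float64(-0.0)), (262, np.float64(0.043), np.float64(-0.001)), (266, np.float64(0.043), np.float64(-0.001))]
235 [(246, np.float64(0.041), np.float64(-0.001)), (250, np.float64(0.041), np.float64(-0.0)), (254, np.float64(0.041), np.float64(-0.0)), (258, np.float64(0.041), np.float64(-0.0)), (262, np.float64(0.041), np.float64(-0.001)), (266, np.float64(0.041), np.float64(-0.001))]
238 [(246, np.float64(0.039), np.float64(-0.002)), (250, np.float64(0.039), np.float64(-0.001)), (254, np.float64(0.04), np.float64(0.001)), (258, np.float64(0.039), np.float64(0.0)), (262, np.float64(0.039), np.float64(-0.001)), (266, np.float64(0.039), np.float64(0.0))]
241 [(246, np.float64(0.037), np.float64(-0.0)), (250, np.float64(0.037), np.float64(0.0)), (254, np.float64(0.037), np.float64(-0.001)), (258, np.float64(0.037), np.float64(-0.0)), (262, np.float64(0.037), np.float64(-0.0)), (266, np.float
[... 954 characters left out ...]
t64(0.05), np.float64(0.047)), (258, np.float64(0.05), np.float64(0.047)), (262, np.float64(0.05), np.float64(0.047)), (266, np.float64(0.029), np.float64(-0.0))]
256 [(246, np.float64(0.046), np.float64(0.042)), (250, np.float64(0.05), np.float64(0.05)), (254, np.float64(0.05), np.float64(0.05)), (258, np.float64(0.05), np.float64(0.05)), (262, np.float64(0.05), np.float64(0.05)), (266, np.float64(0.026), np.float64(-0.001))]
259 [(246, np.float64(0.047), np.float64(0.045)), (250, np.float64(0.05), np.float64(0.054)), (254, np.float64(0.05), np.float64(0.053)), (258, np.float64(0.05), np.float64(0.053)), (262, np.float64(0.05), np.float64(0.054)), (266, np.float64(0.025), np.float64(-0.0))]
```

The tool passed over the cap without touching it. The depth image puts the fingertips at z≈0.038, well above where nose_length would have them. I'll back off, go down by force and depth, and re-measure.

{"fn": "step_arm", "kwargs": {
  "steps": [
    [[0,0,0.015],0],
    [[0,-0.03,0],0],
    [[0,-0.03,0],0],
    [[0,-0.03,0],0],
    [[0,-0.01,0],0],
    [[0,0,-0.01],0],
    [[0,0,-0.008],0],
    [[0,0,-0.006],0],
    [[0,0,-0.006],0],
    [[0,0,0],0]
  ]
}}

```text
time_s: 6.28
tool_pos: [0.5843, -0.0606, -0.0049]
tool_rot: [[0.0, 1.0, -0.001], [1.0, -0.0, 0.0], [0.0, -0.001, -1.0]]
contact_force: [0.1, -0.1, -0.0]
grip_width: 0.189
finger_force: 0.0
```

```bash
cat > tip.py <<'E'
from h import *
s=manip.get_state(); c=eyes.camera("wrist")
T=np.eye(4);T[:3,:3]=s["tool_rot"];T[:3,3]=s["tool_pos"];M=T@np.array(c["mount"]);K=c["K"]
v,u=np.mgrid[:420,:560]; z=c["range_z"]; P=np.stack([(u-K[0,2])*z/K[0,0],(v-K[1,2])*z/K[1,1],z,np.ones_like(z)],-1)@M.T
p=s["tool_pos"]
for lo,hi in ((-.03,-.007),(.007,.03)):
    m=(z>0)&(P[...,0]>p[0]+lo)&(P[...,0]<p[0]+hi)&(abs(P[...,1]-p[1]-.011)<.003)&(P[...,2]>.005)
    q=P[m]; print("tip z",np.sort(q[:,2])[:8].round(4), "x",q[:,0].min().round(3),q[:,0].max().round(3))
cv2.imwrite("pics/w_tip.png",c["color"][:,:,::-1])
for d in eyes.pinpoint("wrist","cap_0"): print(round(d["p"],2),(M@np.r_[d["position"],1])[:3].round(3))
print(p,s["contact_force"])
E
python3 tip.py
```

```text
tip z [0.0223 0.0226 0.0227 0.0228 0.0229 0.0232 0.0233 0.0233] x 0.554 0.577
tip z [0.0222 0.0224 0.0224 0.0228 0.0228 0.0229 0.0231 0.0231] x 0.591 0.614
0.86 [ 0.585 -0.016 -0.001]
0.8 [0.643 0.02  0.002]
0.8 [ 0.546 -0.077  0.002]
0.67 [ 0.536  0.02  -0.   ]
0.61 [0.486 0.04  0.001]
[ 0.58434448 -0.06061031 -0.00492095] [ 0.05322388 -0.13945061 -0.03525235]
```

The tips are consistently about 27 mm above the reported TCP, so I'll lower them to about 4 mm off the bench and watch the force.

{"fn": "step_arm", "kwargs": {
  "steps": [
    [[0,0,-0.006],0],
    [[0,0,-0.005],0],
    [[0,0,-0.004],0],
    [[0,0,-0.003],0],
    [[0,0,0],0]
  ]
}}

```text
time_s: 7.0
tool_pos: [0.5845, -0.0609, -0.0226]
tool_rot: [[0.001, 1.0, -0.0], [1.0, -0.001, 0.0], [0.0, -0.0, -1.0]]
contact_force: [-0.0, -0.0, 0.4]
grip_width: 0.188
finger_force: 0.0
```

```bash
python3 tip.py
```

```text
tip z [0.0053 0.0054 0.0055 0.0056 0.0056 0.0056 0.0058 0.0058] x 0.554 0.577
tip z [0.0052 0.0053 0.0053 0.0054 0.0054 0.0055 0.0057 0.0058] x 0.591 0.614
0.96 [ 0.544 -0.076  0.004]
0.91 [ 0.643  0.019 -0.001]
0.84 [0.538 0.022 0.003]
0.67 [ 0.487  0.039 -0.002]
0.61 [ 0.584 -0.012  0.002]
[ 0.58448495 -0.06091757 -0.02264109] [-0.02106785 -0.03952515  0.44851149]
```

{"fn": "step_arm", "kwargs": {
  "steps": [
    [[0,0.01,-0.001],0],
    [[0,0.008,0],0],
    [[0,0.006,0],0],
    [[0,0.006,0],0],
    [[0,0.006,0],0],
    [[0,0.008,0],0],
    [[0,0.01,0],0],
    [[0,0.01,0],0],
    [[0,0.01,0],0],
    [[0,0.01,0],0],
    [[0,0.01,0],0],
    [[0,0,0],0]
  ]
}}

```text
time_s: 8.6
tool_pos: [0.5846, 0.0341, -0.0234]
tool_rot: [[-0.0, 1.0, 0.0], [1.0, 0.0, 0.0], [0.0, 0.0, -1.0]]
contact_force: [0.1, 1.3, 1.7]
grip_width: 0.188
finger_force: 0.8
```

```bash
python3 tip.py
```

```text
tip z [0.0051 0.0052 0.0052 0.0053 0.0053 0.0054 0.0055 0.0055] x 0.555 0.578
tip z [0.005  0.0051 0.0052 0.0052 0.0053 0.0053 0.0055 0.0056] x 0.592 0.615
0.93 [ 0.585  0.051 -0.   ]
0.89 [0.647 0.024 0.001]
0.82 [ 0.487  0.037 -0.003]
0.74 [0.536 0.022 0.002]
[ 0.58457613  0.03405008 -0.02336863] [0.12520095 1.25003973 1.69521539]
```

View pics/w_tip.png

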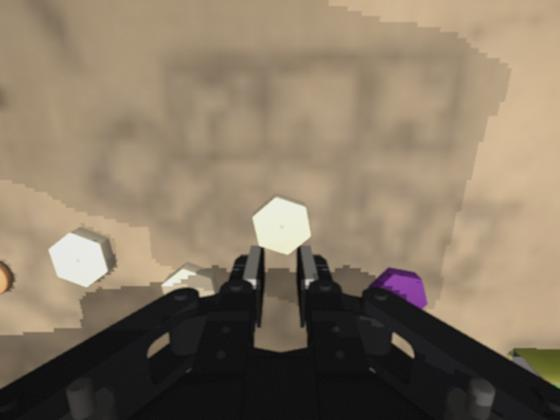

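Cap C at (282,225) is nested ahead of the two fingers, so I'll keep pushing.

{"fn": "step_arm", "kwargs": {
  "steps": [
    [[0,0.012,0],0],
    [[0,0.012,0],0],
    [[0,0.012,0],0],
    [[0,0.012,0],0],
    [[0,0.012,0],0],
    [[0,0.012,0],0],
    [[0,0.012,0],0],
    [[0,0.012,0],0],
    [[0,0.012,0],0],
    [[0,0.012,0],0],
    [[0,0.012,0],0],
    [[0,0.012,0],0]
  ]
}}

```text
time_s: 10.2
tool_pos: [0.5846, 0.1778, -0.0234]
tool_rot: [[0.001, 1.0, 0.0], [1.0, -0.001, -0.0], [-0.0, 0.0, -1.0]]
contact_force: [0.2, -2.4, 3.1]
grip_width: 0.195
finger_force: 1.6
```

```bash
python3 tip.py
```

```text
tip z [0.0051 0.0052 0.0052 0.0052 0.0054 0.0054 0.0056 0.0056] x 0.555 0.578
tip z [0.0051 0.0052 0.0052 0.0053 0.0053 0.0054 0.0054 0.0054] x 0.592 0.615
0.55 [0.584 0.195 0.   ]
[ 0.58464043  0.17779537 -0.02339179] [ 0.18100554 -2.3664105   3.08523797]
```

{"fn": "step_arm", "kwargs": {
  "steps": [
    [[0,0.012,0.001],0],
    [[0,0.012,0],0],
    [[0,0.012,0],0],
    [[0,0.012,0],0],
    [[0,0.012,0],0],
    [[0,0.012,0],0],
    [[0,0.012,0],0],
    [[0,0.012,0],0],
    [[0,0.01,0],0],
    [[0,0.008,0],0],
    [[0,0.006,0],0],
    [[0,0,0],0]
  ]
}}

```text
time_s: 11.8
tool_pos: [0.5846, 0.2974, -0.0225]
tool_rot: [[0.0, 1.0, -0.0], [1.0, -0.0, 0.0], [0.0, -0.0, -1.0]]
contact_force: [0.0, -0.2, 0.1]
grip_width: 0.191
finger_force: 0.0
```

```bash
python3 tip.py
```

```text
tip z [0.0052 0.0053 0.0054 0.0054 0.0054 0.0054 0.0055 0.0056] x 0.555 0.578
tip z [0.0051 0.0051 0.0053 0.0054 0.0056 0.0057 0.0057 0.0058] x 0.592 0.615
0.66 [0.585 0.316 0.001]
[ 0.58456965  0.29735037 -0.02246506] [ 0.04987427 -0.21604671  0.07953719]
```

{"fn": "step_arm", "kwargs": {
  "steps": [
    [[0,-0.01,0],0],
    [[0,-0.014,0.03],0],
    [[0,-0.03,0.025],0],
    [[-0.008,-0.046,0],0],
    [[-0.008,-0.046,0],0],
    [[-0.008,-0.046,0],0],
    [[-0.008,-0.046,0],0],
    [[-0.008,-0.046,0],0],
    [[-0.008,-0.043,0],0],
    [[0,0,0],0]
  ]
}}

```text
time_s: 13.15
tool_pos: [0.536, -0.033, 0.0328]
tool_rot: [[0.005, 1.0, 0.0], [1.0, -0.005, -0.0], [-0.0, 0.0, -1.0]]
contact_force: [-0.2, 0.3, -0.2]
grip_width: 0.19
finger_force: 0.0
```

{"fn": "step_arm", "kwargs": {
  "steps": [
    [[0,0,-0.02],0],
    [[0,0,-0.02],0],
    [[0,0,-0.01],0],
    [[0,0,-0.005],0],
    [[0,0,0],0]
  ]
}}

```text
time_s: 13.78
tool_pos: [0.5367, -0.0299, -0.0222]
tool_rot: [[0.0, 1.0, 0.0], [1.0, -0.0, -0.0], [-0.0, 0.0, -1.0]]
contact_force: [0.3, 0.1, -0.5]
grip_width: 0.193
finger_force: 0.0
```

```bash
python3 tip.py
```

```text
tip z [0.0054 0.0054 0.0055 0.0055 0.0056 0.0057 0.0058 0.0059] x 0.507 0.53
tip z [0.0053 0.0055 0.0056 0.0056 0.0059 0.0059 0.006  0.006 ] x 0.544 0.567
0.88 [ 0.533  0.021 -0.   ]
0.87 [ 0.487  0.037 -0.004]
0.69 [ 0.544 -0.075  0.004]
0.62 [0.645 0.022 0.003]
[ 0.53673859 -0.02987043 -0.02219894] [ 0.34294193  0.05866818 -0.53296075]
```

{"fn": "step_arm", "kwargs": {
  "steps": [
    [[0,0.01,-0.0005],0],
    [[0,0.006,0],0],
    [[0,0.006,0],0],
    [[0,0.006,0],0],
    [[0,0.008,0],0],
    [[0,0.01,0],0],
    [[0,0.012,0],0],
    [[0,0.012,0],0],
    [[0,0.012,0],0],
    [[0,0.012,0],0],
    [[0,0.012,0],0],
    [[0,0.012,0],0]
  ]
}}

```text
time_s: 15.38
tool_pos: [0.5366, 0.0889, -0.0229]
tool_rot: [[0.0, 1.0, 0.0], [1.0, -0.0, 0.0], [0.0, 0.0, -1.0]]
contact_force: [0.1, -0.8, -0.0]
grip_width: 0.188
finger_force: 0.1
```

```bash
python3 tip.py
```

```text
tip z [0.005  0.0052 0.0053 0.0055 0.0055 0.0056 0.0057 0.0058] x 0.507 0.53
tip z [0.005  0.005  0.0051 0.0052 0.0057 0.006  0.006  0.0061] x 0.544 0.567
0.72 [0.536 0.112 0.   ]
[ 0.53660812  0.08888822 -0.02289732] [ 0.10020414 -0.81258521 -0.02860945]
```

Cap B follows well.

{"fn": "step_arm", "kwargs": {
  "steps": [
    [[0,0.012,0],0],
    [[0,0.012,0],0],
    [[0,0.012,0],0],
    [[0,0.012,0],0],
    [[0,0.012,0],0],
    [[0,0.012,0],0],
    [[0,0.012,0],0],
    [[0,0.012,0],0],
    [[0,0.012,0],0],
    [[0,0.012,0],0]
  ]
}}

```text
time_s: 16.73
tool_pos: [0.5366, 0.2089, -0.0229]
tool_rot: [[0.001, 1.0, -0.0], [1.0, -0.001, -0.0], [-0.0, -0.0, -1.0]]
contact_force: [0.5, 0.2, 0.6]
grip_width: 0.19
finger_force: 0.0
```

{"fn": "step_arm", "kwargs": {
  "steps": [
    [[0,0.012,0.0005],0],
    [[0,0.012,0],0],
    [[0,0.012,0],0],
    [[0,0.012,0],0],
    [[0,0.012,0],0],
    [[0,0.01,0],0],
    [[0,0.008,0],0],
    [[0,0.006,0],0],
    [[0,0,0],0]
  ]
}}

```text
time_s: 17.85
tool_pos: [0.5366, 0.2923, -0.0224]
tool_rot: [[0.0, 1.0, 0.0], [1.0, -0.0, 0.0], [0.0, 0.0, -1.0]]
contact_force: [-0.2, -0.7, -0.3]
grip_width: 0.191
finger_force: 0.0
```

```bash
python3 tip.py
```

```text
tip z [0.0054 0.0055 0.0056 0.0056 0.0056 0.0057 0.0059 0.0059] x 0.507 0.53
tip z [0.005  0.0051 0.0053 0.0054 0.0055 0.0055 0.0058 0.0059] x 0.544 0.567
0.79 [0.582 0.314 0.002]
0.75 [0.533 0.315 0.002]
[ 0.53656155  0.2923352  -0.02243952] [-0.21475592 -0.70596579 -0.30568839]
```

Two caps are in. Now the last one.

{"fn": "step_arm", "kwargs": {
  "steps": [
    [[0,-0.01,0],0],
    [[0,-0.014,0.03],0],
    [[0,-0.03,0.025],0],
    [[-0.008,-0.046,0],0],
    [[-0.008,-0.046,0],0],
    [[-0.008,-0.046,0],0],
    [[-0.008,-0.046,0],0],
    [[-0.008,-0.046,0],0],
    [[-0.0095,-0.02,0],0],
    [[0,0,0],0],
    [[0,0,0],0]
  ]
}}

```text
time_s: 19.32
tool_pos: [0.4872, -0.0117, 0.0327]
tool_rot: [[0.001, 1.0, 0.0], [1.0, -0.001, 0.0], [0.0, 0.0, -1.0]]
contact_force: [0.2, 0.4, -0.1]
grip_width: 0.189
finger_force: 0.0
```

{"fn": "step_arm", "kwargs": {
  "steps": [
    [[0,0,-0.02],0],
    [[0,0,-0.02],0],
    [[0,0,-0.01],0],
    [[0,0,-0.005],0],
    [[0,0,0],0]
  ]
}}

```text
time_s: 19.95
tool_pos: [0.4873, -0.0118, -0.0223]
tool_rot: [[0.0, 1.0, 0.0], [1.0, -0.0, -0.0], [-0.0, 0.0, -1.0]]
contact_force: [0.8, 0.3, 0.6]
grip_width: 0.191
finger_force: 0.0
```

```bash
python3 tip.py
```

```text
tip z [0.0052 0.0053 0.0053 0.0054 0.0056 0.0056 0.0057 0.0058] x 0.457 0.48
tip z [0.0051 0.0056 0.0057 0.0058 0.0059 0.0059 0.0061 0.0061] x 0.494 0.517
0.86 [ 0.485  0.036 -0.004]
[ 0.48727259 -0.01177733 -0.02226443] [0.79279567 0.29345544 0.57500072]
```

{"fn": "step_arm", "kwargs": {
  "steps": [
    [[0,0.01,-0.0005],0],
    [[0,0.006,0],0],
    [[0,0.006,0],0],
    [[0,0.006,0],0],
    [[0,0.008,0],0],
    [[0,0.01,0],0],
    [[0,0.012,0],0],
    [[0,0.012,0],0],
    [[0,0.012,0],0],
    [[0,0.012,0],0],
    [[0,0.012,0],0],
    [[0,0.012,0],0]
  ]
}}

```text
time_s: 21.55
tool_pos: [0.4871, 0.1069, -0.0229]
tool_rot: [[0.001, 1.0, -0.0], [1.0, -0.001, 0.0], [0.0, -0.0, -1.0]]
contact_force: [-0.9, -0.7, -0.5]
grip_width: 0.194
finger_force: 0.1
```

```bash
python3 tip.py
```

```text
tip z [0.0052 0.0052 0.0053 0.0054 0.0055 0.0056 0.0056 0.0057] x 0.457 0.48
tip z [0.0051 0.0051 0.0051 0.0054 0.0054 0.0055 0.0055 0.006 ] x 0.494 0.517
0.84 [ 0.49   0.128 -0.002]
[ 0.48709272  0.10685924 -0.02292568] [-0.92409152 -0.69640055 -0.50580032]
```

{"fn": "step_arm", "kwargs": {
  "steps": [
    [[0,0.012,0],0],
    [[0,0.012,0],0],
    [[0,0.012,0],0],
    [[0,0.012,0],0],
    [[0,0.012,0],0],
    [[0,0.012,0],0],
    [[0,0.012,0],0],
    [[0,0.012,0],0]
  ]
}}

```text
time_s: 22.65
tool_pos: [0.4871, 0.2029, -0.0229]
tool_rot: [[0.001, 1.0, -0.0], [1.0, -0.001, -0.0], [-0.0, -0.0, -1.0]]
contact_force: [0.1, -0.6, 0.2]
grip_width: 0.191
finger_force: 0.0
```

{"fn": "step_arm", "kwargs": {
  "steps": [
    [[0,0.012,0.0005],0],
    [[0,0.012,0],0],
    [[0,0.012,0],0],
    [[0,0.012,0],0],
    [[0,0.012,0],0],
    [[0,0.01,0],0],
    [[0,0.007,0],0],
    [[0,0.004,0],0],
    [[0,0,0],0]
  ]
}}

```text
time_s: 23.78
tool_pos: [0.4871, 0.2832, -0.0224]
tool_rot: [[0.0, 1.0, -0.0], [1.0, -0.0, -0.0], [-0.0, -0.0, -1.0]]
contact_force: [-0.9, 0.8, 0.5]
grip_width: 0.189
finger_force: 0.0
```

{"fn": "step_arm", "kwargs": {
  "steps": [
    [[0,-0.01,0],0],
    [[0,-0.014,0.03],0],
    [[0,-0.03,0.03],0],
    [[0,-0.04,0.03],0],
    [[0,-0.05,0.02],0],
    [[0,-0.05,0],0],
    [[0,-0.05,0],0],
    [[0,-0.05,0],0],
    [[0,-0.05,0],0],
    [[0,-0.05,0],0],
    [[0,0,0],0]
  ]
}}

```text
time_s: 25.15
tool_pos: [0.4866, -0.1142, 0.0875]
tool_rot: [[0.005, 1.0, 0.0], [1.0, -0.005, -0.0], [-0.0, 0.0, -1.0]]
contact_force: [-0.1, 0.2, 0.4]
grip_width: 0.184
finger_force: 0.0
```

```bash
python3 look.py t9
```

```text
cap_0 0.64 [ 0.587  0.318 -0.003]
cap_0 0.57 [ 0.489  0.307 -0.004]
cap_0 0.53 [0.541 0.31  0.002]
cap_0 0.53 [ 0.54  -0.075 -0.   ]
cap_0 0.48 [0.647 0.021 0.003]
seal 0.41 [ 0.431  0.026 -0.002]
```

View pics/t9.png

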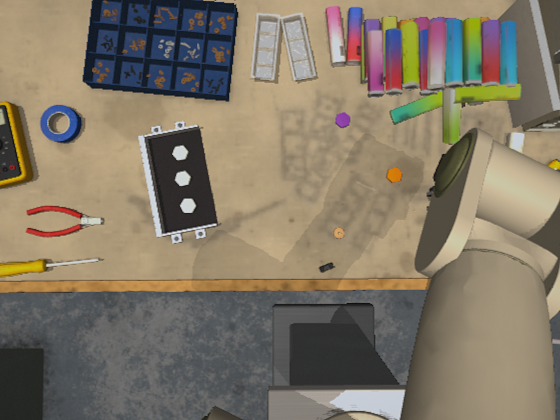

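The three white caps sit well inside the fence at (180,153), (183,179) and (188,205). The seal (339,233) and relay (326,267) haven't moved.

```bash
python3 -c "from cell import manip; print(manip.close_job())"
```

```text
the job is handed in; nothing more can be done
None
```

The job is handed in: the last top view shows all three white caps well inside the fence, with the seal, relay and look-alikes where they started; no verdict came back.

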